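Free the spinner's guard and seat its square-footed rotor

TASK

The rotor in the bench spinner was left skewed and sits too high. Slide the red safety catch fully toward the front, swing the yellow guard fully aside to the right, then press the rotor down and turn it in small steps until its square foot drops home in the recess, level and fully down. Do not lift the rotor out of its well, leave the catch and the guard open, and do not disturb the bottles and the box standing round.

Things in the scene. Friction and masses are not known exactly. Their poses are not given: they have to be found in the camera images.
- spinner: fixed bench spinner; origin on the worktop under the centre of its round well; x to its back, y to its left, z up. White plinth x -127 to +107, y -75 to +75, 22 mm high (black knob on its front left, to 34 mm). On it a grey drum, outer radius 66, rim 62 mm above the worktop, well radius 51.5
- seat_centre (a point): centre of the square recess at its mouth, axes as the spinner's. Recess 63 x 63 mm, sides along spinner x and y, in a steel plate in the well, plate top 42 mm above the worktop; four white marks on the drum's rim show the middles of its sides. A pad inside, 2 mm below the mouth, carries the rotor's weight; it gives way only to a firm press (some 5 N more, 10 to 20 N in all is good) and then stays down
- catch (a joint): slide of the red safety catch at the spinner's front right, in m: 0 = engaged (block's middle at spinner x -81 mm), grows toward the spinner's front (-x), stop at 0.025, clear of the guard from 0.015. Needs about 3 N, stays where it is left
- catch_top (a point): middle of the red catch block's top, moves with it. Block 18 mm thick along spinner x; along spinner y from -19 to +35 mm of this point; from 24 to 97 mm above the worktop (the last 12 mm toward +y only to 88 mm). Behind it (+x) is open space above the drum's rim
- guard (a joint): swing guard over the rotor, rad: 0 = closed, yellow arm pointing from its post (spinner x +85, y 0) to the spinner's front; grows counterclockwise seen from above, the free end going to the spinner's right; stop at 1.7. Until the catch is slid away its nose (157 to 171 mm from the post, 74 to 110 mm up) runs against it. About 1 N at the handle; stays where it is left
- guard_handle (a point): point on the axis of the guard's upright black handle, 122 mm above the worktop, 145 mm from the post axis; moves with the guard. Handle 16 mm thick, from 110 up to 138 mm, with a 22 mm ball on top. The arm is 24 mm wide, from 100 to 110 mm (112 at the post); a clear round plate, radius 45, is fixed to it, its centre 85 mm from the post
- rotor: loose rotor, about 0.3 kg; origin under the middle of its foot, z up. Square steel foot 60 x 60 x 12 mm, sides along rotor x and y; blue disc, radius 50, from 12 to 22 mm; grip bar along rotor x, 76 long, 14 thick, from 22 to 50 mm. At the start the foot lies skewed on the plate (origin 42 mm above the worktop, disc 2 mm above the drum's rim)
- rotor_bar (a point): middle of the grip bar's top, 50 mm above the rotor's origin. When home, the rotor's origin is 30 mm above the worktop, its disc lies on the plate 10 mm below the rim, and the bar is parallel or square to the spinner's x (any of the four ways; it goes in only within about 3 degrees)
- wash_bottle: bystander: white plastic wash bottle, red cap, bent spout, 64 mm across, 186 mm tall; origin on its underside, 15 mm off the middle of the round body, which lies along its y
- stain_violet: bystander: violet dropper bottle, 37 mm across, 97 mm tall; origin under its middle
- stain_iodine: bystander: brown dropper bottle with white cap, 44 mm across, 108 mm tall; origin under its middle
- decolour: bystander: white dropper bottle with blue cap and orange band, 37 mm across, 97 mm tall; origin under its middle
- slide_box_b: bystander: green flat slide box, 90 x 98 x 34 mm; origin under its middle

How it is judged:
On the way, in this order (a step that is already met when the one before it is completed fails the run):
1. the safety catch is slid forward, clear of the guard (value of joint catch above 0.017 m), for 0.1 s.
2. the guard is swung aside (value of joint guard above 1.25 rad), for 0.2 s.
3. the rotor has dropped home (z of rotor in the frame of spinner below 0.033 m and horizontal distance between rotor and seat_centre below 0.006 m and angle between rotor's own z axis and vertical below 0.06 rad), for 0.2 s.
At the end, for the whole second after the job is handed in: the rotor's foot is down in the recess (origin less than 33 mm above the worktop, within 6 mm of the seat centre, level within 0.06 rad) and at rest; the guard stands open beyond 1.2 rad and the catch is forward beyond 15 mm (all of step 3 and linear speed of rotor below 0.02 m/s and value of joint guard above 1.2 rad and value of joint catch above 0.015 m); the robot touches nothing.
It fails at once if the rotor is lifted out of its well (z of rotor in the frame of spinner above 0.06 m).
It fails at once if a bottle or the slide box is moved more than 3 cm or tipped (distance of any of wash_bottle, stain_violet, stain_iodine, decolour, slide_box_b from where it was at the start of the episode above 0.03 m or angle between any of wash_bottle, stain_violet, stain_iodine, decolour, slide_box_b's own z axis and vertical above 0.4 rad).
It also fails if it takes over 64 s, if anything falls off the work surface, if the arm or the gripper's body presses on something with over 40 N, if the wrist force passes 120 N, or if a joint passes its speed limit or range.

ROBOT

A 6-joint arm with a two-finger parallel gripper is mounted at the origin on a cart in front of the work surface, level with it; the furniture and walls round the work are solid. World frame = base frame: x ahead of the robot, y to its left, z up, the work surface at z = 0. Lengths are in m, angles in rad, forces in N, time in s.
With the tool pointing down it reaches from about 0.425 to 0.95 m from the base axis. Payload 3.5 kg.
Tool frame: the origin (TCP) lies on the centre line of the jaws, within the pads' length; the fingertips stand tip_extent ahead of it and the grasp point (between the pads) lies 2 mm behind it (tip_extent is the distance from the TCP to the fingertips, in m); z points along the fingers, y is the direction in which the jaws open and shut (so a half turn about z gives the same grasp; the last joint's range is limited). The gripper opens to 85 mm and grips with 20 to 120 N. Pads are 22 mm wide; open, the fingers measure 114 mm over their backs; the gripper's body (76 mm by 85 mm) begins 54 mm behind the grasp point. The pads swing forward as they close: fully open they stand 13 mm farther back than shut.
Start: joints at [-1.484, 0.286, 1.577, -0, 1.279, -0.15], TCP at [0.158, -0.656, 0.248] pointing down, gripper open.
Joint ranges: [-2.77, 2.77], [-0.9, 2.22], [0.21, 2.48], [-1.53, 4.67], [0.24, 2.81], [-2.84, 2.84]. Speed limits (rad/s): [2.79, 2.79, 3.14, 3.14, 3.14, 3.14].

INTERFACE

Orientations are given as a unit quaternion [x, y, z, w].
In Python, from plant import * gives the robot as it stands.
- The arm moves only by the shell command python3 -m crank 'ROWS' [FORCE]. ROWS is JSON, a list of rows, each a list of 7 numbers: the gripper's target within -1 to 1 (shut at 1, half-way at 0, fully open at -1), then the shift along the tool's x, y, z in cm, then the turn, a rotation vector about the tool's x, y, z in degrees. In form: [[fingers, tx, ty, tz, wx, wy, wz], ...]. A call has 1 to 5 rows; each row shifts and turns the commanded pose from where the row before left it, along the tool's axes as they then stand; what a row does not reach is not made up. A row lasts 1/10 s, in which the tool goes at most 50 mm and 8.59 degrees, less where a joint would pass 70% of its speed; a pose out of reach is approached as far as the arm can. A call is refused whole if a number of a shift passes 5 or a number of a turn 8.59, either way. A call with a gripper value outside its range is refused whole. The fingers move at their own pace and stop on an object; FORCE is the grip in N (left out, the last holds). Time passes only in rows, so rows that do not move let the fingers close. It gives the time, the measured TCP pose, the force and the opening at its end, in the units of the state.
- get_state(): the state, without advancing time (a new reading comes with each control period).
- read_camera(name): name is "side" or "top" or "wrist"; returns a dict with "color" (400x640x3 uint8, red, green, blue), "vfov" (degrees; the focal length in pixels is half the picture's height over the tangent of half this angle, whatever the lens; pixels are square), "cx", "cy" (the principal point, pixels), "cam_to_world" (4x4, takes a point from camera to world coordinates). Camera axes: x right, y up, looking along -z (the intrinsics and any distortion apply to the point x, -y, -z); pixel columns grow to the right and rows downward; lengths in m; the calibration is good to about 2 mm. A picture is of the moment at which its call begins. There is no depth.
- sign_off(): hands the job in, once; it reports no verdict.
Trained networks look in the newest picture that a camera, given by its name, has taken for a name from the list of things; names that differ only in an ending like _2 or _b are one class to them, and where a whole thing is asked for, a point or a joint stands for the part that bears it (a point fixed in the world has none). Each returns a list of dicts, best first, with "p" (0 to 1); they miss things now and then, are a little off and sometimes report something else, mostly with a low value. They report only what shows in the picture. A call takes as long as a camera call.
- trace(thing, camera): "pixels" (400x640 bool, what is visible of it) and "location" ([column, row] in pixels, amid what is visible of it).
- place_of(thing, camera): "location" ([column, row] in pixels: a listed point, or the origin of a listed thing).
The state is a dict: "time": time; "qpos": joint angles; "dq": joint speeds; "joint_efforts": joint torques, N m; "eef_pos": TCP position; "tcp_rot": TCP orientation; "contact_force": force on the tool from outside, world axes, zero at the start; "wrist_torque": the same for the moment, N m; "opening": opening from 0.0 (shut) to 1.0 (fully open).
Only numpy, scipy, OpenCV 4.12 (cv2) and the standard library are available. Lean on these libraries where they do the work, as an engineer would, in place of code of your own. Each camera call takes 0.05 s, during which the arm holds its last target.

## Working session

There is one attempt and no reset: what is moved stays moved. The work goes in short steps, Python scripts to look and compute and a shell command to move; the robot and the scene stay as the last step left them, time stands still between calls to the robot, and variables do not carry over. Pictures are saved under pics/ and viewed, and the job is handed in when it is done.

```bash
ls; mkdir -p pics
cat > h.py <<'E'
from plant import *
import numpy as np, cv2
from scipy.spatial.transform import Rotation as R
def snap(c,fn=None):
    d=read_camera(c)
    if fn: cv2.imwrite('pics/'+fn,cv2.cvtColor(d['color'],cv2.COLOR_RGB2BGR))
    return d
def ray(d,px):
    f=200/np.tan(np.radians(d['vfov'])/2)
    M=np.array(d['cam_to_world'])
    v=np.array([(px[0]-d['cx'])/f,-(px[1]-d['cy'])/f,-1])
    return M[:3,3],M[:3,:3]@v
def atz(d,px,z):
    o,v=ray(d,px); return o+v*(z-o[2])/v[2]
def tri(rs):
    A=np.zeros((3,3));b=np.zeros(3)
    for o,v in rs:
        v=v/np.linalg.norm(v);P=np.eye(3)-np.outer(v,v);A+=P;b+=P@o
    return np.linalg.solve(A,b)
def proj(d,p):
    f=200/np.tan(np.radians(d['vfov'])/2)
    q=np.linalg.inv(d['cam_to_world'])@np.r_[p,1]
    return [d['cx']+f*q[0]/-q[2], d['cy']-f*q[1]/-q[2]]
E
python3 - <<'E'
from h import *
s=get_state();print({k:np.round(v,3) for k,v in s.items()}); 
for c in ['side','top','wrist']:
    d=snap(c,c+'0.png'); print(c,{k:np.round(v,3).tolist() for k,v in d.items() if k!='color'}, d.keys())
    for t in ['spinner','seat_centre','catch_top','guard_handle','rotor','rotor_bar','wash_bottle','stain_violet','stain_iodine','decolour','slide_box_b']:
        r=place_of(t,c); print(t,[(np.round(x['location'],1).tolist(),round(x['p'],2)) for x in r[:2]])
print(get_state()['time'])
E
```

```text
pics
{'time': np.float64(0.0), 'qpos': array([-1.484,  0.287,  1.578,  0.   ,  1.279, -0.15 ]), 'dq': array([-0.001, -0.   ,  0.   ,  0.   , -0.001,  0.001]), 'joint_efforts': array([-1.0000e-03, -4.0599e+01, -2.9262e+01, -0.0000e+00,  6.0000e-03,
        0.0000e+00]), 'eef_pos': array([ 0.158, -0.656,  0.247]), 'tcp_rot': array([ 0.993,  0.118,  0.   , -0.001]), 'contact_force': array([-0.096,  0.546,  0.471]), 'wrist_torque': array([ 0.002,  0.029, -0.005]), 'opening': np.float64(0.999)}
side {'vfov': 56.426, 'cx': 324.646, 'cy': 195.093, 'cam_to_world': [[-0.901, 0.262, -0.344, 0.243], [-0.433, -0.577, 0.693, 0.555], [-0.017, 0.774, 0.633, 0.685], [0.0, 0.0, 0.0, 1.0]]} dict_keys(['color', 'vfov', 'cx', 'cy', 'cam_to_world'])
spinner [([312.0, 240.4], 0.71)]
seat_centre [([312.5, 223.8], 0.56)]
catch_top [([355.8, 215.9], 0.85)]
guard_handle [([328.4, 211.3], 0.59)]
rotor [([309.2, 226.9], 0.7), ([376.6, 190.8], 0.28)]
rotor_bar [([315.9, 209.1], 0.97)]
wash_bottle []
stain_violet [([290.8, 284.5], 0.71)]
stain_iodine [([392.3, 221.6], 0.89)]
decolour [([378.4, 192.0], 0.56)]
slid
[... 335 characters left out ...]
7)]
catch_top [([306.9, 224.2], 0.61)]
guard_handle [([292.1, 212.8], 0.69)]
rotor [([297.3, 193.7], 0.66)]
rotor_bar []
wash_bottle [([246.2, 167.7], 0.62)]
stain_violet [([242.8, 207.0], 0.52)]
stain_iodine []
decolour [([389.3, 226.9], 0.59)]
slide_box_b [([358.8, 192.6], 0.7), ([306.3, 226.2], 0.45)]
wrist {'vfov': 59.501, 'cx': 322.46, 'cy': 202.508, 'cam_to_world': [[0.235, 0.927, 0.292, 0.235], [-0.972, 0.224, 0.071, -0.638], [0.0, -0.301, 0.954, 0.373], [0.0, 0.0, 0.0, 1.0]]} dict_keys(['color', 'vfov', 'cx', 'cy', 'cam_to_world'])
spinner []
seat_centre []
catch_top []
guard_handle []
rotor []
rotor_bar []
wash_bottle []
stain_violet []
stain_iodine []
decolour []
slide_box_b []
1.8
```

View pictures.

```bash
python3 -c "
import cv2
for c in ['side','top']:
    i=cv2.imread(f'pics/{c}0.png'); h=i[140:340,200:440] if c=='side' else i[120:280,190:430]
    cv2.imwrite(f'pics/{c}0z.png',cv2.resize(h,None,fx=3,fy=3,interpolation=3))"
```

```text
(no output)
```

View pics/side0.png

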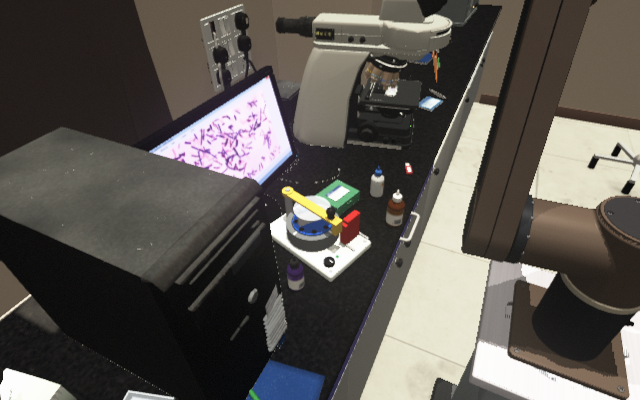

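View pics/top0.png

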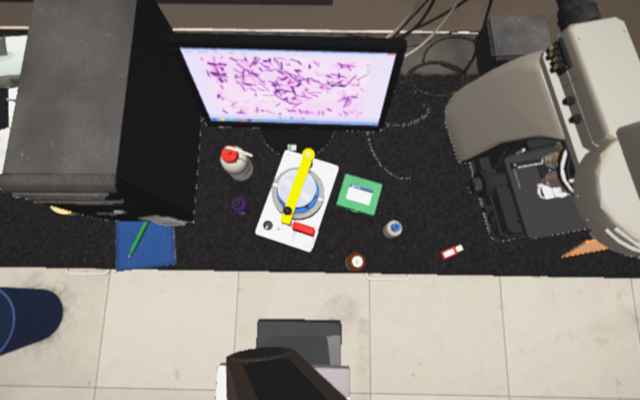

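View pics/top0z.png

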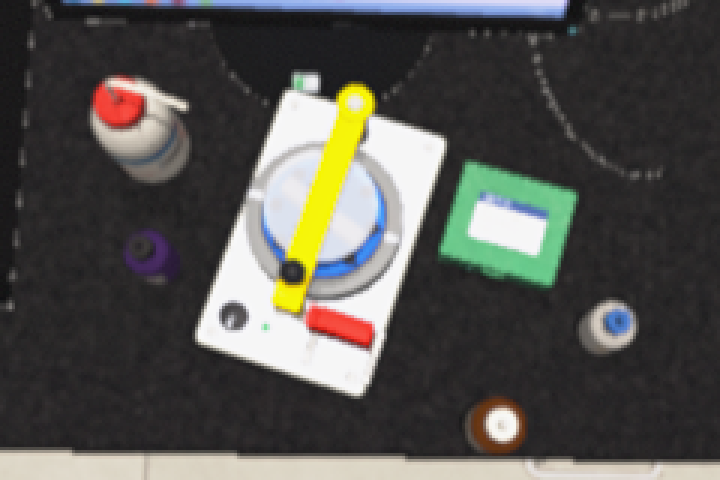

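View pics/side0z.png

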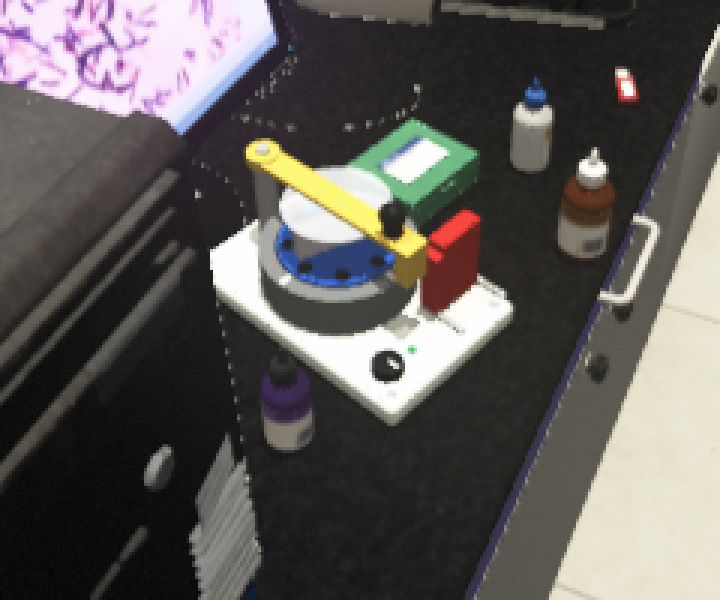

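Run:
```python
from h import *
t=snap('top');s=snap('side')
print('spin top',atz(t,[297.8,196.6],0),'side',atz(s,[312,240.4],0))
print('seat top',atz(t,[296.8,195.9],.042),'side',atz(s,[312.5,223.8],.042))
for n,a,b,z in [('catch',[306.9,224.2],[355.8,215.9],.097),('handle',[292.1,212.8],[328.4,211.3],.122),('rotor',[297.3,193.7],[309.2,226.9],.042)]:
    print(n,atz(t,a,z),atz(s,b,z),tri([ray(t,a),ray(s,b)]))
print('bar side',atz(s,[315.9,209.1],.092))
# plinth corners top zoom -> full
for c in [(288,90),(447,138),(362,396),(196,340)]:
    p=(190+c[0]/3,120+c[1]/3); print('corner',atz(t,p,.022).round(3))
for c in [(190+355/3,120+103/3)]: print('post',atz(t,c,.112))
for n,a in [('handleball',(292,271)),]: print(n,atz(t,(190+a[0]/3,120+a[1]/3),.15))
for n,b,z in [('violet',[290.8,284.5],0),('iod',[392.3,221.6],0),('dec',[378.4,192],0),('box',[334.7,200.9],0)]:print(n,atz(s,b,z).round(3))
for n,b,z in [('wash',[246.2,167.7],0),('violet',[242.8,207],0),('dec',[389.3,226.9],0),('box',[358.8,192.6],0),('iodcap',[357,261],.108)]:print(n,atz(t,b,z).round(3))
```

```text
spin top [ 0.56610841 -0.02430593  0.        ] side [ 0.56634048 -0.01831943  0.        ]
seat top [ 0.55937792 -0.02436933  0.042     ] side [ 0.57135278 -0.03434735  0.042     ]
catch [ 0.48151794 -0.05328283  0.097     ] [ 0.46363988 -0.04967151  0.097     ] [ 0.47419236 -0.05497958  0.09107264]
handle [ 0.50380766 -0.02003634  0.122     ] [ 0.51635748 -0.01248708  0.122     ] [ 0.51125928 -0.01761031  0.11772144]
rotor [ 0.56504309 -0.02546899  0.042     ] [ 0.57373676 -0.02110234  0.042     ] [ 0.57015702 -0.02385842  0.03945966]
bar side [ 0.5616247  -0.03738514  0.092     ]
corner [0.686 0.009 0.022]
corner [ 0.645 -0.131  0.022]
corner [ 0.421 -0.062  0.022]
corner [0.466 0.079 0.022]
post [ 0.64603552 -0.0534653   0.112     ]
handleball [ 0.50473923 -0.01157643  0.15      ]
violet [0.547 0.123 0.   ]
iod [ 0.404 -0.169  0.   ]
dec [ 0.479 -0.273  0.   ]
box [ 0.578 -0.183  0.   ]
wash [0.643 0.116 0.   ]
violet [0.536 0.119 0.   ]
dec [ 0.49  -0.263  0.   ]
box [ 0.579 -0.185  0.   ]
iodcap [ 0.399 -0.168  0.108]
```

```bash
python3 -c "
from plant import *
print([k for k in dir() if not k.startswith('__')]); print(globals().get('tip_extent'))"
python3 -m crank '[[-1,3.1,-3.34,-0.2,0,0,0],[-1,3.1,-3.34,-0.2,0,0,0],[-1,3.1,-3.34,0,0,0,0],[-1,3.1,-3.34,0,0,0,0],[-1,3.1,-3.34,0,0,0,0]]'
python3 -m crank '[[-1,3.1,-3.34,0,0,0,0],[-1,3.1,-3.34,0,0,0,0],[-1,3.1,-3.34,0,0,0,0],[-1,3.1,-3.34,0,0,0,0],[-1,3.1,-3.34,0,0,0,0]]'
python3 -m crank '[[-1,3.1,-3.34,0,0,0,0],[-1,3.1,-3.34,0,0,0,0],[-1,3.1,-3.34,0,0,0,0],[-1,3.1,-3.34,0,0,0,0]]'
```

```text
['Unreachable', 'get_state', 'place_of', 'read_camera', 'sign_off', 'tip_extent', 'trace']
0.017
time: 2.4
eef_pos: [0.2705, -0.4559, 0.2525]
tcp_rot: [0.993, 0.118, 0.0, 0.0]
contact_force: [0.5, -1.3, 0.4]
opening: 0.997
time: 2.9
eef_pos: [0.382, -0.2571, 0.2527]
tcp_rot: [0.993, 0.118, 0.0, 0.0]
contact_force: [0.2, -0.1, -0.7]
opening: 1.002
time: 3.3
eef_pos: [0.4712, -0.098, 0.2528]
tcp_rot: [0.993, 0.118, 0.001, 0.0]
contact_force: [0.7, -0.9, 0.5]
opening: 0.999
```

```bash
python3 -m crank '[[-1,0,0,0,0,0,-8.5],[-1,0,0,0,0,0,-8.5],[-1,0,0,0,0,0,-8.5],[-1,0,0,0,0,0,-8.5],[-1,0,0,0,0,0,-8.5]]'
python3 -m crank '[[0,0,0,0,0,0,-8.5],[0,0,0,0,0,0,-8],[0,0,0,0,0,0,0]]'
python3 - <<'E'
from h import *
d=snap('wrist','w1.png'); print(np.round(d['cam_to_world'],3).tolist())
for t,z in [('spinner',0),('seat_centre',.042),('catch_top',.097),('guard_handle',.122),('rotor',.042),('rotor_bar',.092)]:
    r=place_of(t,'wrist'); print(t,[(np.round(x['location'],1).tolist(),round(x['p'],2),atz(d,x['location'],z).round(4)) for x in r[:2]])
print(get_state()['opening'])
E
```

```text
time: 3.8
eef_pos: [0.4706, -0.0997, 0.2525]
tcp_rot: [0.881, 0.473, 0.0, 0.0]
contact_force: [0.3, 0.4, -0.5]
opening: 1.003
time: 4.1
eef_pos: [0.4706, -0.0998, 0.2525]
tcp_rot: [0.806, 0.592, 0.0, 0.0]
contact_force: [-0.1, 0.6, 0.3]
opening: 0.518
[[0.954, 0.286, 0.089, 0.495], [-0.299, 0.91, 0.288, -0.026], [0.001, -0.301, 0.953, 0.377], [0.0, 0.0, 0.0, 1.0]]
spinner [([390.6, 69.3], 0.97, array([ 0.5675, -0.0264,  0.    ]))]
seat_centre []
catch_top [([306.0, 129.7], 0.85, array([ 0.4744, -0.0497,  0.097 ]))]
guard_handle [([336.3, 62.1], 0.71, array([ 0.51  , -0.0109,  0.122 ])), ([372.3, 288.1], 0.6, array([ 0.4883, -0.1868,  0.122 ]))]
rotor []
rotor_bar [([338.3, 63.2], 0.49, array([ 0.513 , -0.0103,  0.092 ]))]
0.5008372436717725
```

View pics/w1.png

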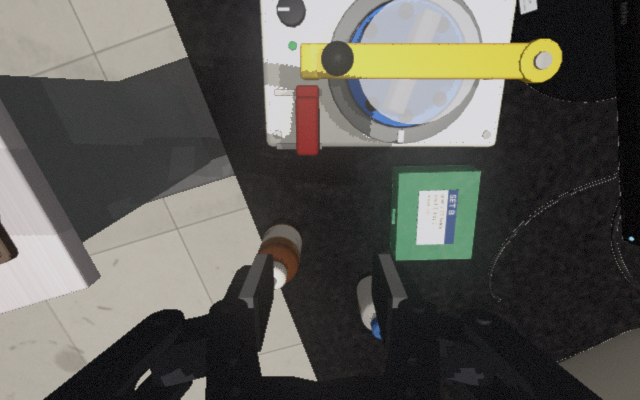

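Run:
```python
from h import *
import cv2
d=snap('wrist')
im=d['color'].astype(int)
m=((im[:,:,0]>90)&(im[:,:,1]<60)&(im[:,:,2]<60)).astype(np.uint8); m[:, :280]=0;m[:,330:]=0
ys,xs=np.where(m); print(xs.min(),xs.max(),ys.min(),ys.max())
a=np.radians(-17.4);ux=np.array([np.cos(a),np.sin(a)]);uy=np.array([-ux[1],ux[0]])
post=atz(d,(543,60),.112)[:2]; O=post-.085*ux; print('O from post',O)
for p,z in [((338,58),.149),((306,129.7),.097),((308,99),.097),((308,155),.097),((297,120),.097),((319,120),.097),((262,147),.022),((495,147),.022),((401,136),.062)]:
    w=atz(d,p,z)[:2]; q=w-O; print(p,w.round(4),'spinner',(q@ux).round(4),(q@uy).round(4))
cv2.imwrite('pics/w1z.png',cv2.resize(cv2.cvtColor(d['color'],cv2.COLOR_RGB2BGR)[0:170,250:450],None,fx=3.5,fy=3.5,interpolation=2))
```

```text
280 317 97 278
O from post [ 0.56867848 -0.02723488]
(338, 58) [ 0.5101 -0.0107] spinner -0.0609 -0.0017
(306, 129.7) [ 0.4744 -0.0497] spinner -0.0832 -0.0496
(308, 99) [ 0.4832 -0.0282] spinner -0.0813 -0.0265
(308, 155) [ 0.4697 -0.0692] spinner -0.0819 -0.0697
(297, 120) [ 0.4701 -0.0405] spinner -0.0901 -0.0422
(319, 120) [ 0.4865 -0.0457] spinner -0.0729 -0.0422
(262, 147) [ 0.421  -0.0589] spinner -0.1314 -0.0744
(495, 147) [ 0.6462 -0.1298] spinner 0.1047 -0.0747
(401, 136) [ 0.5508 -0.0832] spinner -0.0003 -0.0588
```

View pics/w1z.png

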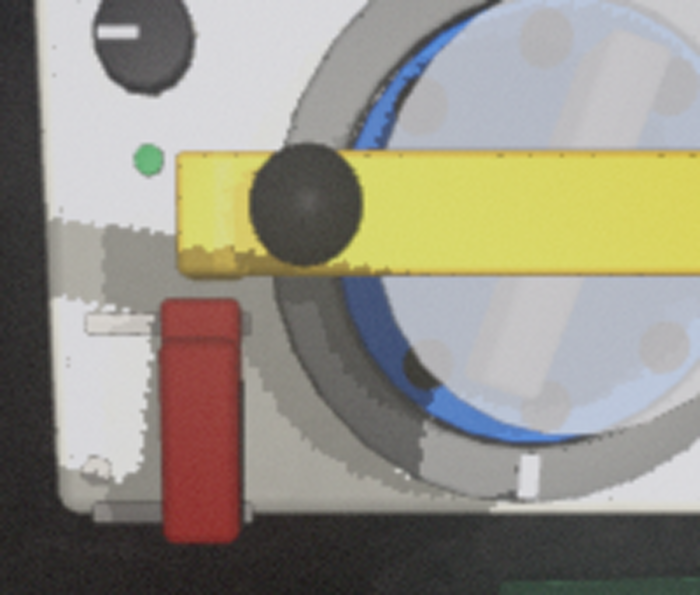

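```bash
python3 -m crank '[[0,3.7,-1.05,0,0,0,0],[0,0,0,4.5,0,0,0],[0,0,0,4.5,0,0,0],[0,0,0,4.0,0,0,0],[0,0,0,0,0,0,0]]'
python3 - <<'E'
from h import *
d=snap('wrist','w2.png')
E
```

```text
time: 5.0
eef_pos: [0.4671, -0.0597, 0.1165]
tcp_rot: [0.806, 0.592, -0.004, -0.005]
contact_force: [-0.3, -0.3, -0.4]
opening: 0.499
```

View pics/w2.png

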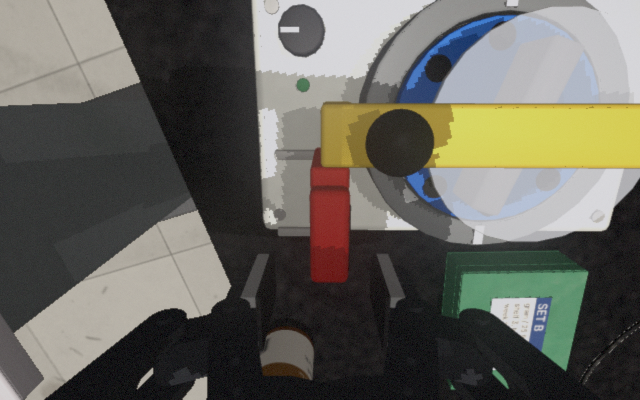

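```bash
python3 -m crank '[[0,0,0.4,1.1,0,0,0],[0,0,0.0,1.1,0,0,0],[0,0,0,0,0,0,0]]'
python3 -m crank '[[0.5,0,0,0,0,0,0],[1,0,0,0,0,0,0],[1,0,0,0,0,0,0],[1,0,0,0,0,0,0],[1,0,0,0,0,0,0]]' 30
```

```text
time: 5.35
eef_pos: [0.4756, -0.0627, 0.1003]
tcp_rot: [0.806, 0.592, -0.0, -0.0]
contact_force: [-0.0, 0.2, -0.2]
opening: 0.501
time: 5.85
eef_pos: [0.4714, -0.0612, 0.1009]
tcp_rot: [0.806, 0.592, -0.004, -0.005]
contact_force: [-14.7, 3.6, 12.4]
opening: 0.197
```

Run:
```python
from h import *
s=get_state(); print(s['contact_force'],s['wrist_torque'],s['qpos'],s['eef_pos'],s['joint_efforts'])
d=snap('wrist','w3.png');d=snap('side');cv2.imwrite('pics/s3.png',cv2.resize(cv2.cvtColor(d['color'],cv2.COLOR_RGB2BGR)[120:300,220:460],None,fx=3,fy=3,interpolation=2))
```

```text
[-14.74480876   3.58762394  12.41397925] [0.52050008 2.45554387 0.02899537] [-3.42454753e-01  3.20516280e-02  2.15982071e+00 -1.53818742e-03
  9.63655084e-01 -3.84314860e-02] [ 0.47136771 -0.06123459  0.1008984 ] [-5.47728706e-01 -2.19427943e+01 -2.73283535e+01  3.74755617e-01
 -3.58033665e+00 -4.27260311e-03]
```

View pics/w3.png

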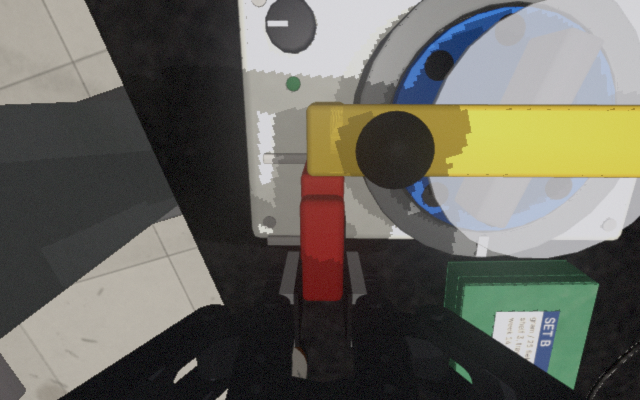

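View pics/s3.png

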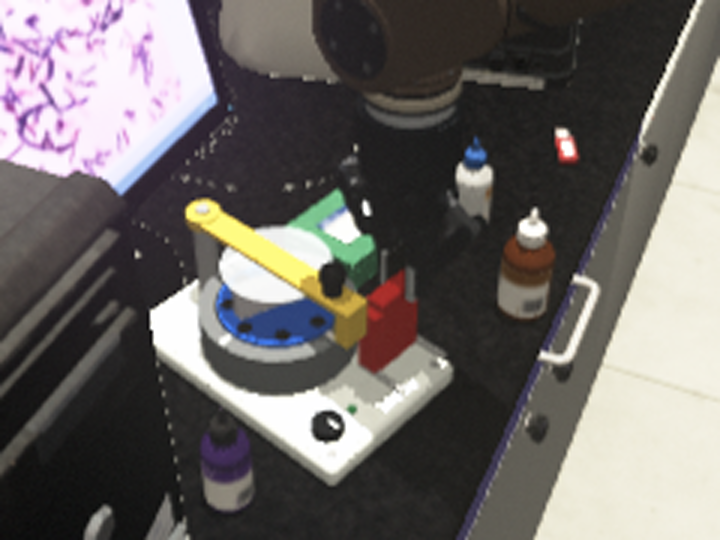

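```bash
python3 -m crank '[[1,0,-0.8,0,0,0,0],[1,0,-0.8,0,0,0,0],[1,0,-0.8,0,0,0,0],[1,0,-0.4,0,0,0,0],[1,0,0,0,0,0,0]]'
python3 - <<'E'
from h import *
d=snap('wrist','w4.png')
print(get_state()['contact_force'],get_state()['eef_pos'])
E
```

```text
time: 6.45
eef_pos: [0.4485, -0.0541, 0.101]
tcp_rot: [0.806, 0.592, -0.0, 0.0]
contact_force: [0.4, 0.0, 4.2]
opening: 0.204
[-0.75925429  0.50557861  4.54232002] [ 0.4484765  -0.05406587  0.10095064]
```

View pics/w4.png

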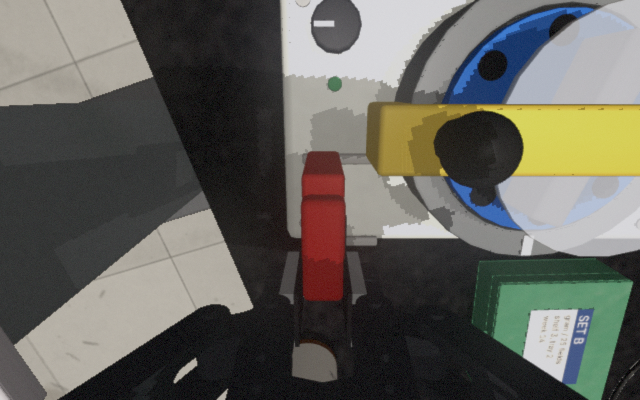

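```bash
python3 -m crank '[[1,0,-0.25,0,0,0,0],[1,0,0,0,0,0,0],[0,0,0,0,0,0,0],[0,0,0,0,0,0,0],[0,0,0,0,0,0,0]]'
python3 -m crank '[[0,0,0,2.5,0,0,0]]' 2>/dev/null | head -0; python3 -c "
from plant import *
s=get_state();print(s['time'],s['eef_pos'],s['contact_force'],s['opening'])"
```

```text
time: 7.0
eef_pos: [0.4457, -0.0532, 0.0996]
tcp_rot: [0.806, 0.592, -0.001, -0.001]
contact_force: [-0.1, -0.2, -0.2]
opening: 0.5
7.1 [ 0.4488936  -0.05426976  0.07768899] [1.44933029 0.63264936 0.09042693] 0.5011538152091832
```

```bash
python3 -m crank '[[0,0,0,-4.2,0,0,0],[0,0,0,-4.2,0,0,0],[0,0,0,-4.2,0,0,0],[0,0,0,0,0,0,8.2],[0,0,0,0,0,0,8.2]]'
python3 -m crank '[[0,0,0,0,0,0,8.2],[0,0,0,0,0,0,8.2],[0,0,0,0,0,0,8.2],[0,0,0,0,0,0,8.2],[0,0,0,0,0,0,8.2]]'
python3 -m crank '[[0,0,0,0,0,0,8.2],[0,0,0,0,0,0,8.2],[0,0,0,0,0,0,8.2],[0,0,0,0,0,0,8],[0,0,0,0,0,0,0]]'
python3 - <<'E'
from h import *
d=snap('wrist','w5.png')
E
```

```text
time: 7.6
eef_pos: [0.4471, -0.0537, 0.203]
tcp_rot: [0.884, 0.468, 0.001, 0.001]
contact_force: [-0.4, 0.1, -0.9]
opening: 0.498
time: 8.1
eef_pos: [0.446, -0.0533, 0.2007]
tcp_rot: [0.992, 0.129, -0.001, -0.0]
contact_force: [-0.8, 0.3, 0.2]
opening: 0.497
time: 8.6
eef_pos: [0.446, -0.0533, 0.2008]
tcp_rot: [0.988, -0.151, -0.001, -0.0]
contact_force: [0.3, -0.4, 0.4]
opening: 0.499
```

View pics/w5.png

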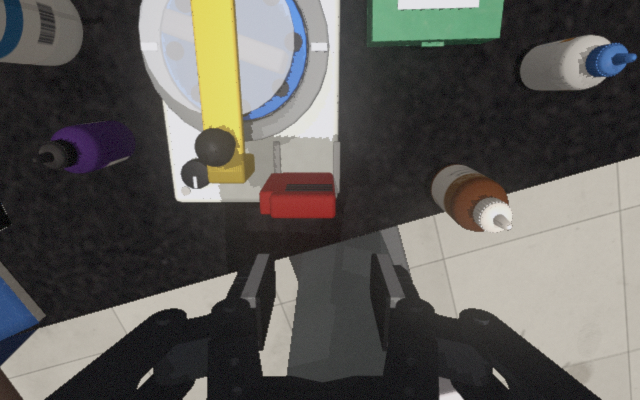

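```bash
python3 -m crank '[[0,2.4,-3.0,0,0,0,0],[0,2.4,-3.0,0,0,0,0],[0,0,0,0,0,0,0],[0,0,0,0,0,0,0]]'
python3 - <<'E'
from h import *
d=snap('wrist','w6.png')
print(get_state()['eef_pos'])
E
```

```text
time: 9.05
eef_pos: [0.51, -0.0101, 0.2007]
tcp_rot: [0.989, -0.15, -0.001, 0.0]
contact_force: [-0.8, -0.4, 0.0]
opening: 0.499
[ 0.50953071 -0.01049189  0.20076134]
```

View pics/w6.png

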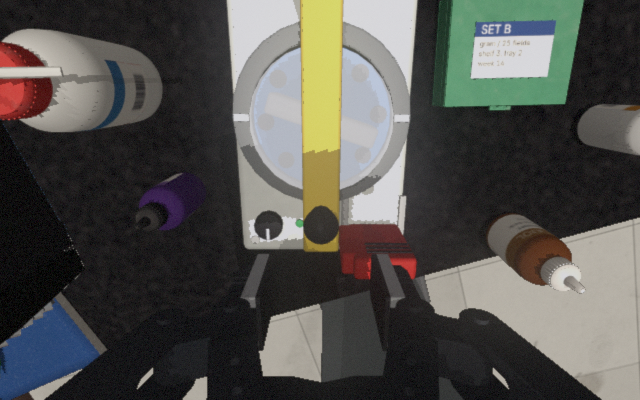

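```bash
python3 -m crank '[[0,0,0,3.5,0,0,0],[0,0,0,3.3,0,0,0],[0.3,0,0,0,0,0,0],[0.42,0,0,0,0,0,0],[0.42,0,0,0,0,0,0]]' 20
python3 - <<'E'
from h import *
d=snap('wrist','w7.png')
E
```

```text
time: 9.6
eef_pos: [0.5111, -0.0111, 0.1354]
tcp_rot: [0.988, -0.152, 0.002, 0.0]
contact_force: [0.1, -0.9, 1.1]
opening: 0.294
```

View pics/w7.png

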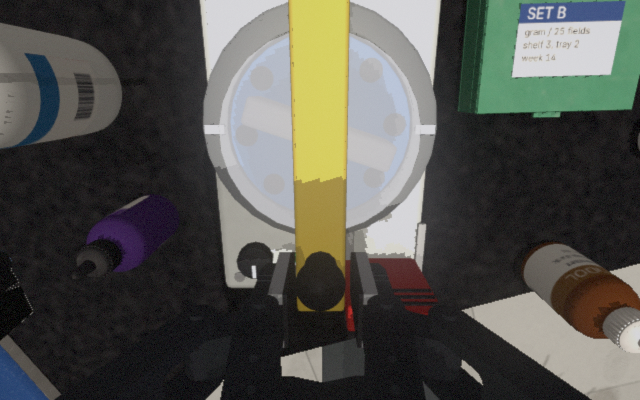

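```bash
python3 -m crank '[[0.42,0.14,2.02,0,0,0,-8],[0.42,0.14,2.02,0,0,0,-8],[0.42,0.14,2.02,0,0,0,-8],[0.42,0.14,2.02,0,0,0,-8]]'
python3 -c "
from h import *
s=get_state();print(s['contact_force']);e=s['eef_pos'];p=e[:2]-np.array([.648,-.0534]);print(np.hypot(*p),np.degrees(np.arctan2(p[1],p[0]))%360-162.6)
d=snap('wrist','w8.png')"
```

```text
time: 10.05
eef_pos: [0.5091, -0.0912, 0.1356]
tcp_rot: [0.992, 0.13, 0.002, 0.0]
contact_force: [1.0, 1.8, -0.2]
opening: 0.289
[ 0.96069357  1.80962805 -0.18315381]
0.14395007089062584 32.626099806178615
```

View pics/w8.png

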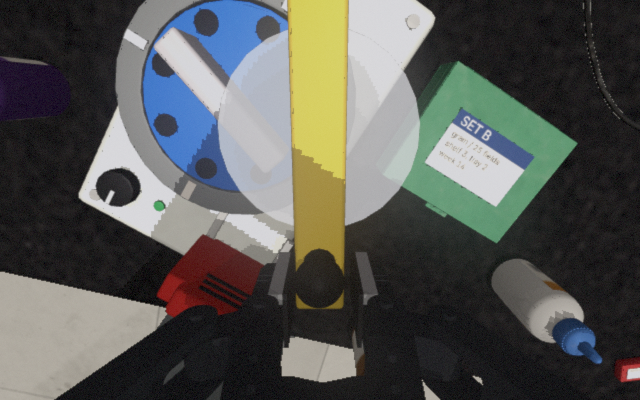

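Swinging well; the handle stays between the pads (col 320). Continue.

```bash
python3 -m crank '[[0.42,0.14,2.02,0,0,0,-8],[0.42,0.14,2.02,0,0,0,-8],[0.42,0.14,2.02,0,0,0,-8],[0.42,0.14,2.02,0,0,0,-8]]'
python3 -m crank '[[0.42,0.14,2.02,0,0,0,-8],[0.42,0.14,2.02,0,0,0,-8],[0.42,0.14,2.02,0,0,0,-8],[0.42,0.14,2.0,0,0,0,-8],[0.42,0,0,0,0,0,0]]'
python3 -c "
from h import *
s=get_state();print(s['contact_force']);e=s['eef_pos'];p=e[:2]-np.array([.648,-.0534]);print(np.hypot(*p),np.degrees(np.arctan2(p[1],p[0]))%360-162.6)
d=snap('wrist','w9.png')"
```

```text
time: 10.5
eef_pos: [0.5494, -0.1597, 0.1349]
tcp_rot: [0.918, 0.397, 0.001, 0.0]
contact_force: [0.1, 2.3, -0.2]
opening: 0.291
time: 11.0
eef_pos: [0.6218, -0.1969, 0.1351]
tcp_rot: [0.775, 0.633, 0.001, 0.002]
contact_force: [-0.6, -0.2, 0.5]
opening: 0.29
[-0.60004351 -0.22887851  0.49661356]
0.14589171078080146 97.03868931701587
```

View pics/w9.png

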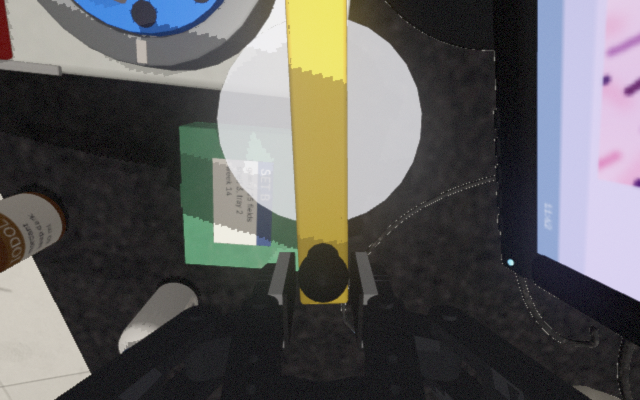

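```bash
python3 -m crank '[[0,0,0,0,0,0,0],[0,0,0,0,0,0,0],[0,0,0,-4.2,0,0,0],[0,0,0,-4.2,0,0,0],[0,3,-2.6,0,0,0,0]]'
python3 -m crank '[[0,3,-2.6,0,0,0,6.7],[0,3,-1.5,0,0,0,6.7],[0,2,-0.8,0,0,0,6.7],[0,0,0,0,0,0,6.8],[0,0,0,0,0,0,0]]'
python3 - <<'E'
from h import *
d=snap('wrist','w10.png')
print(get_state()['eef_pos'],get_state()['tcp_rot'])
for t,z in [('spinner',0),('seat_centre',.042),('catch_top',.097),('guard_handle',.122),('rotor',.042),('rotor_bar',.092)]:
    r=place_of(t,'wrist'); print(t,[(np.round(x['location'],1).tolist(),round(x['p'],2),atz(d,x['location'],z).round(4)) for x in r[:2]])
E
```

```text
time: 11.55
eef_pos: [0.604, -0.1657, 0.2262]
tcp_rot: [0.776, 0.631, 0.003, 0.008]
contact_force: [2.2, 0.6, 0.8]
opening: 0.499
time: 12.05
eef_pos: [0.576, -0.0715, 0.2176]
tcp_rot: [0.9, 0.436, 0.0, 0.0]
contact_force: [-0.3, 0.3, -0.3]
opening: 0.499
[ 0.5761627  -0.07207776  0.21753855] [8.99640881e-01 4.36630583e-01 3.87181246e-05 1.32802157e-04]
spinner []
seat_centre []
catch_top [([174.9, 268.0], 0.76, array([ 0.4538, -0.0428,  0.097 ]))]
guard_handle []
rotor [([282.0, 148.7], 0.72, array([ 0.5694, -0.0263,  0.042 ]))]
rotor_bar [([274.6, 162.2], 0.76, array([ 0.5682, -0.0279,  0.092 ]))]
```

View pics/w10.png

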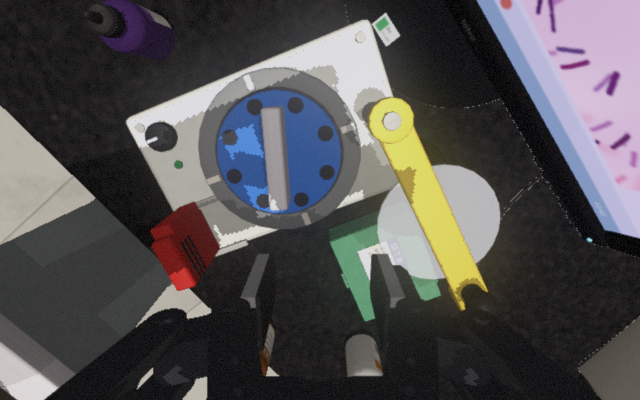

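Run:
```python
from h import *
d=snap('wrist')
cv2.imwrite('pics/w10z.png',cv2.resize(cv2.cvtColor(d['color'],cv2.COLOR_RGB2BGR)[60:240,190:370],None,fx=3.3,fy=3.3,interpolation=2))
E=[atz(d,p,.092) for p in [(270,107),(278.5,209)]]
v=E[0]-E[1];print('bar',np.linalg.norm(v),np.degrees(np.arctan2(v[1],v[0])),(E[0]+E[1])/2)
M=[atz(d,p,.062) for p in [(348,127),(249,82),(209,187),(306,218)]]
print(np.mean(M,0),[np.degrees(np.arctan2(*(a-b)[[1,0]])) for a,b in [(M[0],M[2]),(M[1],M[3])]],[np.linalg.norm(a-b) for a,b in [(M[0],M[2]),(M[1],M[3])]])
q=get_state()['tcp_rot'];print(np.degrees(2*np.arctan2(q[1],q[0])),get_state()['qpos'])
```

```text
bar 0.07421739208098126 54.04771913833243 [ 0.56965989 -0.02815376  0.092     ]
[ 0.56744188 -0.02905611  0.062     ] [np.float64(-15.153147446006345), np.float64(72.49061807342855)] [np.float64(0.12384059743343429), np.float64(0.11701795466637549)]
51.652030780481226 [-3.00216991e-01  1.09161240e-01  1.84091228e+00 -2.71208901e-05
  1.19165167e+00  3.69091373e-01]
```

View pics/w10z.png

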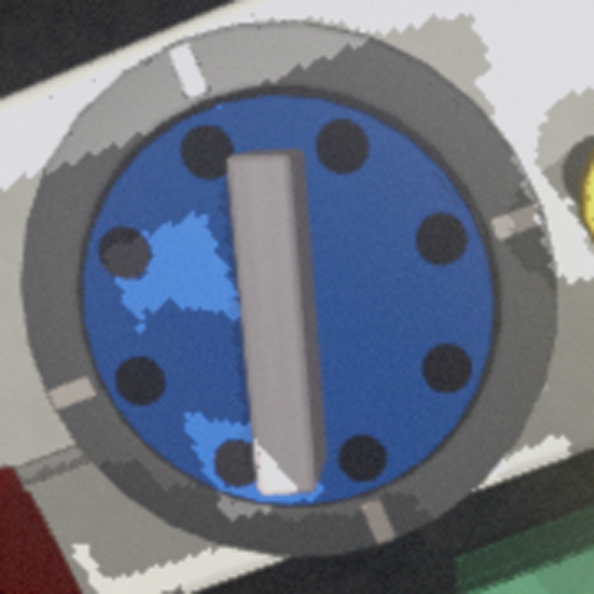

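```bash
python3 -m crank '[[0,0,0,0,0,0,-2.4],[0,3.1,-3.2,0,0,0,0],[0,0,0,4,0,0,0],[0,0,0,4,0,0,0],[0,0,0,2.5,0,0,0]]'
python3 -m crank '[[0,0,0,0,0,0,0],[0,0,0,0,0,0,0]]'
python3 - <<'E'
from h import *
d=snap('wrist','w11.png')
print(get_state()['contact_force'])
E
```

```text
time: 12.95
eef_pos: [0.5674, -0.0281, 0.1094]
tcp_rot: [0.891, 0.455, -0.001, -0.001]
contact_force: [0.2, 0.2, -0.7]
opening: 0.498
time: 13.15
eef_pos: [0.5692, -0.0288, 0.1126]
tcp_rot: [0.891, 0.454, -0.0, -0.0]
contact_force: [0.2, 0.3, 0.7]
opening: 0.498
[ 0.08136787 -0.12290605 -0.54619837]
```

View pics/w11.png

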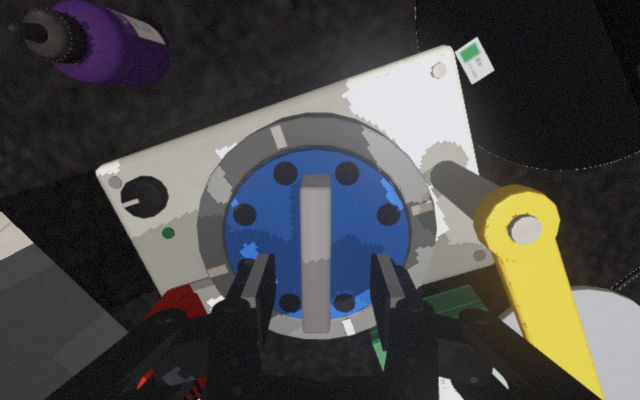

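```bash
python3 -m crank '[[0,0,-0.15,1.4,0,0,0],[0,0,0,1.2,0,0,0],[0.5,0,0,0,0,0,0],[1,0,0,0,0,0,0],[1,0,0,0,0,0,0]]' 50
python3 -m crank '[[1,0,0,0,0,0,0],[1,0,0,0,0,0,0]]'
```

```text
time: 13.7
eef_pos: [0.5669, -0.0272, 0.086]
tcp_rot: [0.891, 0.454, -0.001, -0.001]
contact_force: [-2.6, 1.2, 0.2]
opening: 0.148
time: 13.9
eef_pos: [0.5669, -0.0272, 0.086]
tcp_rot: [0.891, 0.454, -0.001, -0.001]
contact_force: [-3.2, 2.4, -0.5]
opening: 0.153
```

```bash
python3 -m crank '[[1,0,0,0.2,0,0,0],[1,0,0,0,0,0,0]]'
python3 -m crank '[[1,0,0,0,0,0,-2.5],[1,0,0,0,0,0,-2.5],[1,0,0,0,0,0,-2.5],[1,0,0,0,0,0,-2.5],[1,0,0,0,0,0,-2.5]]'
```

```text
time: 14.1
eef_pos: [0.567, -0.0272, 0.0859]
tcp_rot: [0.891, 0.455, -0.001, -0.001]
contact_force: [-8.8, 3.5, 9.3]
opening: 0.15
time: 14.6
eef_pos: [0.5669, -0.0273, 0.0858]
tcp_rot: [0.836, 0.549, -0.001, -0.002]
contact_force: [-8.2, 3.1, 8.8]
opening: 0.15
```

```bash
python3 -m crank '[[1,-0.05,-0.12,0,0,0,-1],[1,0,0,0,0,0,-1],[1,0,0,0,0,0,-1]]'
python3 -m crank '[[1,0,0,0,0,0,-1],[1,0,0,0,0,0,-1],[1,0,0,0,0,0,0]]'
```

```text
time: 14.9
eef_pos: [0.5666, -0.0272, 0.0853]
tcp_rot: [0.821, 0.57, 0.0, -0.0]
contact_force: [-3.6, 4.1, 2.8]
opening: 0.15
time: 15.2
eef_pos: [0.5665, -0.0273, 0.084]
tcp_rot: [0.811, 0.585, 0.0, -0.0]
contact_force: [0.8, 3.8, -2.3]
opening: 0.151
```

```bash
python3 -m crank '[[1,0,0,0.15,0,0,-1],[1,0,0,0.15,0,0,0],[1,0,0,0,0,0,0]]'
python3 -m crank '[[1,0,0,0.15,0,0,0],[1,0,0,0.15,0,0,0],[1,0,0,0,0,0,0]]'
```

```text
time: 15.5
eef_pos: [0.5667, -0.0273, 0.0827]
tcp_rot: [0.806, 0.592, 0.0, -0.0]
contact_force: [-4.0, 4.8, 5.2]
opening: 0.15
time: 15.8
eef_pos: [0.5667, -0.0273, 0.0799]
tcp_rot: [0.806, 0.592, 0.0, -0.0]
contact_force: [-4.8, 6.0, 8.1]
opening: 0.152
```

```bash
python3 -m crank '[[1,0,0,0.2,0,0,0],[1,0,0,0.2,0,0,0],[1,0,0,0.2,0,0,0],[1,0,0,0,0,0,0]]'
python3 -m crank '[[1,0,0,0.2,0,0,0],[1,0,0,0.1,0,0,0],[1,0,0,0,0,0,0]]'
```

```text
time: 16.2
eef_pos: [0.5667, -0.0273, 0.0739]
tcp_rot: [0.806, 0.592, 0.0, -0.0]
contact_force: [-4.9, 5.4, 7.4]
opening: 0.152
time: 16.5
eef_pos: [0.5667, -0.0273, 0.0738]
tcp_rot: [0.806, 0.592, -0.001, -0.001]
contact_force: [-12.8, 6.6, 22.8]
opening: 0.156
```

Force now rises sharply at TCP z 0.074, exactly 12 mm below the start: home. Release, retreat and check.

```bash
python3 -m crank '[[1,0,0,-0.2,0,0,0],[0.3,0,0,0,0,0,0],[0,0,0,0,0,0,0],[0,0,0,0,0,0,0],[0,0,0,0,0,0,0]]'
python3 -m crank '[[0,0,0,-2,0,0,0],[0,0,0,-4,0,0,0],[0,0,0,-4,0,0,0],[0,-2,0,-4,0,0,0],[0,-3,0,0,0,0,0]]'
python3 -m crank '[[0,0,0,0,0,0,0],[0,0,0,0,0,0,0]]'
python3 - <<'E'
from h import *
d=snap('wrist','w12.png')
for t,z in [('catch_top',.097),('guard_handle',.122),('rotor',.030),('rotor_bar',.080)]:
    r=place_of(t,'wrist'); print(t,[(np.round(x['location'],1).tolist(),round(x['p'],2),atz(d,x['location'],z).round(4)) for x in r[:2]])
e=snap('side','s12.png')
r=place_of('rotor_bar','wrist');q=place_of('rotor_bar','side')
if r and q: print('tri bar',tri([ray(d,r[0]['location']),ray(e,q[0]['location'])]))
cv2.imwrite('pics/s12z.png',cv2.resize(cv2.cvtColor(e['color'],cv2.COLOR_RGB2BGR)[120:300,220:460],None,fx=3,fy=3,interpolation=2))
s=get_state();print(s['time'],s['contact_force'])
E
```

```text
time: 17.0
eef_pos: [0.5667, -0.0282, 0.0712]
tcp_rot: [0.806, 0.592, -0.0, 0.0]
contact_force: [0.7, 0.0, -0.3]
opening: 0.501
time: 17.5
eef_pos: [0.5553, -0.0763, 0.2189]
tcp_rot: [0.805, 0.593, 0.004, 0.006]
contact_force: [0.7, -0.4, 0.7]
opening: 0.501
time: 17.7
eef_pos: [0.5511, -0.0757, 0.2108]
tcp_rot: [0.807, 0.591, -0.0, -0.0]
contact_force: [0.8, -0.0, -1.0]
opening: 0.499
catch_top [([173.4, 203.1], 0.92, array([ 0.4514, -0.0427,  0.097 ]))]
guard_handle []
rotor [([323.7, 123.7], 0.92, array([ 0.569 , -0.0274,  0.03  ]))]
rotor_bar [([322.4, 130.1], 0.93, array([ 0.5679, -0.0273,  0.08  ])), ([366.2, 261.6], 0.66, array([ 0.5702, -0.1378,  0.08  ]))]
tri bar [ 0.56568439 -0.0291773   0.07496445]
18.1 [-0.84161797  0.27267117  0.61150831]
```

View pics/w12.png

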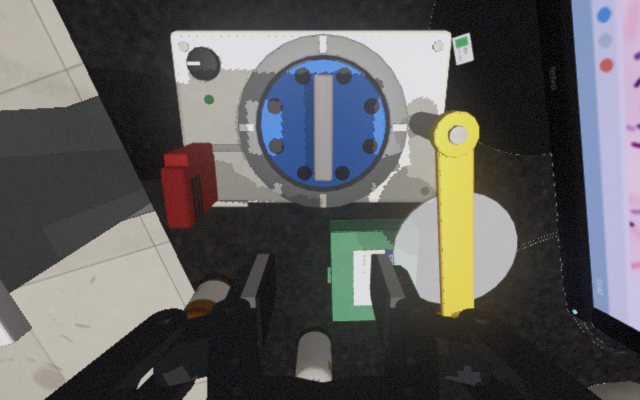

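View pics/s12z.png

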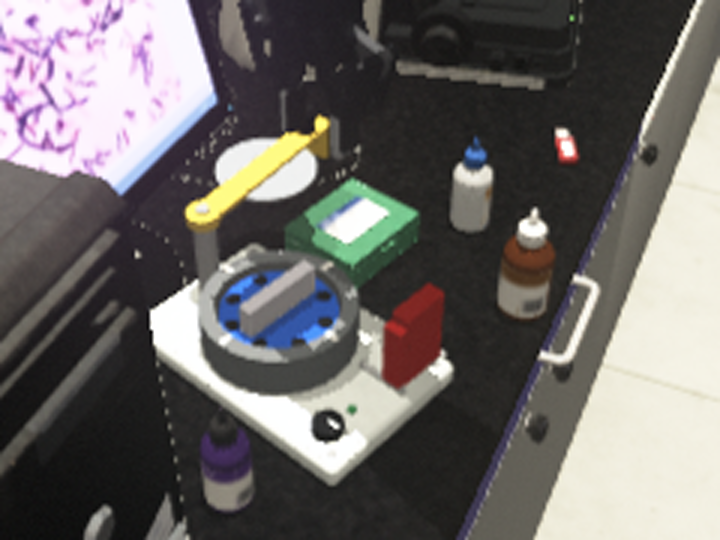

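```bash
python3 -c "
from plant import *
print(sign_off())"
```

```text
the job is handed in; nothing more can be done
None
```

The rotor is home in its recess, with the catch forward and the guard swung aside, and I handed the job in at about 18 s of the 64 s. `sign_off()` returns no verdict, so the result rests on my own checks below.

**What I did**
- **Catch:** gripped it and slid it about 24 mm forward, then pushed 2.5 mm more to reach the stop.
- **Guard:** swung it about 97° (about 1.69 rad) to the right with the pads caged loosely round its handle.
- **Rotor:** gripped its bar, pressed with about 9 N and turned it about 18° in small steps. It dropped 2 mm onto the pad, then sank about 10 mm more under a firmer press.

**What the last checks showed**
- **Depth:** the gripper stopped 12 mm below its starting height on the bar, and the force rose to about 23 N there. The last pictures show the disc below the rim and the bar square to the spinner.
- **Position:** the wrist camera puts the rotor within about 2 mm of the seat centre.
- **Catch and guard:** both are open in the last pictures.
- **Bottles and box:** the bottles in view and the box stand upright where they were. I did not see the wash bottle in the last pictures, but the arm never worked near it.
- **Robot:** clear of everything, with contact force near zero.

**What disagreed**
- A rough two-camera estimate put the bar top at 75 mm, against the expected 80 mm. I put that down to detector error, because the gripper travel and the force agree with fully home.
- I made one move the wrong way after releasing the catch: 25 mm down instead of up. It touched nothing, and I corrected it.

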